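# Load a chromatography column into its two guide bushings and hold it

### The arm

A 6-joint arm with a two-finger parallel gripper is mounted at the origin on the work surface. World frame = base frame: x ahead of the robot, y to its left, z up, the work surface at z = 0. Lengths are in m, angles in rad, forces in N, time in s.
With the tool pointing down it reaches from about 0.325 to 0.9 m from the base axis. Payload 6.1 kg.
Tool frame: the origin (TCP) lies midway between the tips of the shut fingers; the grasp point (between the pads) lies 19 mm behind it; z points along the fingers, y is the line along which they close (so a half turn about z gives the same grasp; the last joint's range is limited). The gripper opens to 85 mm and grips with 20 to 120 N. Pads are 22 mm wide; open, the fingers measure 114 mm over their backs; the gripper's body (76 mm by 85 mm) begins 54 mm behind the grasp point. The pads swing forward as they close: fully open they stand 13 mm farther back than shut.
Start: joints at [1.083, 0.22, 1.526, -0, 1.395, -0.126], TCP at [0.221, 0.585, 0.231] pointing down, gripper open.
Joint ranges: [-2.98, 2.98], [-0.91, 2.08], [0.09, 2.57], [-1.24, 4.39], [0.2, 2.65], [-2.68, 2.68]. Speed limits (rad/s): [2.57, 2.57, 3.01, 3.14, 3.14, 3.14].

### API

Orientations are given as [roll, pitch, yaw] about the fixed x, y, z axes, in that order (R = Rz(yaw) Ry(pitch) Rx(roll)).
In Python, from plant import movep, move_l, set_joints, gripper_to, hold, inverse_kinematics, observe, get_image, get_calibration, Unreachable, job_done gives the robot as it stands. Calls block until the motion is done:
- movep(position, orientation): joint-space move of the TCP to a pose.
- move_l(position, feed=0.15, rotation=None, max_force=None): straight line of the TCP; rotation=None keeps the orientation; feed is the mean speed in m/s. With max_force (N) it stops when the force on the tool has changed by that much, and returns True; else False.
- set_joints(angles): joint-space move.
- gripper_to(opening, f_grip=None): finger opening in m; f_grip is the grip in N (None keeps the last); returns when the fingers have stopped.
- hold(seconds).
- inverse_kinematics(position, orientation): joint angles nearest the present ones, or None.
- observe(): the state.
- get_image(name): name is "scene" or "top" or "wrist"; returns (picture, depth): 480x640x3 uint8, red, green, blue; 480x640 float32, m along the optical axis (not along the pixel's ray), 0 where there is no reading.
- get_calibration(name): a dict with "intrinsics" (3x3 intrinsics, pixels), "world_from_camera" (4x4, takes a point from camera to world coordinates). Camera axes: x right, y down, z forward; pixel columns grow to the right and rows downward; lengths in m; the calibration is good to about 2 mm. The wrist camera is an equidistant fisheye: a pixel r from the principal point sees the ray r / f radians off the axis. A picture is of the moment at which its call begins: read the wrist's pose just before it. get_calibration takes no time and is no camera call; for the wrist camera it gives the pose at the moment of the call.
A pose or a line that the arm cannot do raises Unreachable and nothing moves.
- job_done(): hands the job in; it is judged then, once.
The state is a dict: "time_s": time; "q": joint angles; "joint_velocities": joint speeds; "joint_torque": joint torques, N m; "eef_pos": TCP position; "tcp_rot": TCP orientation; "ft_force": force on the tool from outside, world axes, zero at the start; "torque": the same for the moment, N m; "opening": finger opening in m; "grasp_force": force on a finger pad.
Only numpy, scipy, OpenCV 4.12 (cv2) and the standard library are available. Lean on these libraries where they do the work, as an engineer would, in place of code of your own. Each camera call takes 0.05 s, during which the arm holds its last target. There are 200 camera calls.

### The job

Swing the column stand's arm round by its black knob until it clicks fully home on its end stop, so that its upper bushing stands over the lower one. Then take the blue-capped column from the rack and thread it from above through the upper bushing and on through the lower one, and finish while still holding it there, upright, with its steel tip out below the lower bushing about midway down to the base plate and resting on nothing, so that a colleague can connect the tubing. Leave the other two columns and the wrench where they are.

Things in the scene. Friction and masses are not known exactly. Their poses are not given: they have to be found in the camera images.
- stand: Column stand, fixed, upright. Origin on the axis of its vertical steel post (22 mm diameter, top 152 mm above the bench), at bench height. Own -y points from post to lower bushing; own -x is where the arm points at joint 0. Grey base plate 130 (x) by 190 (y, -150 to +40) by 12 mm thick. Below the lower bushing (46 to 66 mm high) is free air down to the plate. Arm hub 38 mm diameter, top 135 mm
- lower_bush (a point): Centre of the mouth (top rim) of the white lower bushing, 66 mm above the bench, 85 mm from the post axis along the stand's -y. Bushing 20 mm tall: bore 16 mm diameter over its lower 14 mm, flaring to a 24 mm mouth; outside 24 mm, 32 mm at the rim. Fixed to the stand
- swing_arm (a joint): Angle (rad) of the swing arm about the post axis, counter-clockwise from above. 0: along the stand's -x; 1.571: on its end stop, along the stand's -y, upper bushing exactly over the lower one. Starts within 0 to 0.3. Over-centre catch: between 0.35 and 0.95 it springs back if let go, beyond 1.27 it pulls itself onto the stop. Swinging or unseating it takes up to 0.38 N m. Fully home: above 1.52
- upper_bush (a point): Centre of the mouth (top rim) of the white upper bushing in the swing arm, 135 mm above the bench, 85 mm from the post axis; same bushing as the lower one (20 mm tall, underside at 115 mm, bore 16 mm, mouth 24 mm). It travels with the arm. The arm's bar is 16 mm wide, from 115 to 127 mm high
- swing_knob (a point): Centre of the top of the upright black knob at the end of the swing arm: a round pin 14 mm in diameter, standing 40 mm up from the bar (127 to 167 mm above the bench), 140 mm from the post axis. It travels with the arm
- rack: Cream rack block 80 (x) by 230 (y) by 60 mm high, fixed to the bench, with three holes in a row along its y axis at -75, 0 and +75 mm, 15 mm square, 52 mm deep. Origin at the centre of its underside. Each hole holds one column standing upright
- column_blue: Column to load, loose, about 0.18 kg: steel rod 12 mm diameter with a blue square end fitting on top. Origin at its lower tip, own z up the rod. Rod 0 to 130 mm (tip tapers to 8 mm over the last 4 mm); fitting 18 by 18 mm, flats along own x and y, 130 to 168 mm. Stands in any of the rack holes, tip 8 mm above the bench, fitting at 138 to 176 mm; turned up to 0.2 rad from the rack
- blue_tip (a point): Centre of the blue column's lower tip (the same point as the column's origin)
- blue_mid (a point): Point on the blue column's axis, 97 mm above its tip: it lies in the upper bushing when the column is loaded
- column_red: Bystander: same column with a red fitting, in another rack hole. Origin at its lower tip. Leave it
- column_white: Bystander: same column with a white fitting, in another rack hole. Origin at its lower tip. Leave it
- wrench: Bystander: loose steel open-ended wrench, 160 mm long, lying flat on the bench in front of the robot. Origin at the middle of its underside

How it is judged:
By the outcome, as a careful person would: the job done as asked, in the order asked, and still so for the second after the job is handed in, while the arm keeps its last pose, push and grip.
It also fails if it takes over 67 s, if anything falls off the work surface, if the arm or the gripper's body presses on something with over 40 N, if the wrist force passes 120 N, or if a joint passes its speed limit or range.

## Working session

There is one attempt and no reset: what is moved stays moved. The work goes in short steps, each a Python script; the robot and the scene stay as the last script left them, time stands still between calls to the robot, and variables do not carry over. Pictures are saved under pics/ and viewed, at most 10 in all, crops included, and the job is handed in when it is done.

```bash
ls; mkdir -p pics; python3 - <<'E'
from plant import *
import cv2,numpy as np
for n in("scene","top"):
    p,d=get_image(n); cv2.imwrite(f"pics/{n}0.png",p[:,:,::-1]); np.savez(f"{n}0.npz",p=p,d=d)
    c=get_calibration(n); print(n,np.round(c["intrinsics"],1).tolist(),np.round(c["world_from_camera"],3).tolist())
s=observe();print(s["time_s"],s["tcp_rot"],s["ft_force"])
E
```

```text
pics
scene [[486.6, 0.0, 321.9], [0.0, 486.6, 245.9], [0.0, 0.0, 1.0]] [[0.787, 0.461, -0.411, 0.926], [0.617, -0.573, 0.54, -0.534], [0.014, -0.678, -0.735, 0.735], [0.0, 0.0, 0.0, 1.0]]
top [[476.6, 0.0, 328.7], [0.0, 476.6, 249.7], [0.0, 0.0, 1.0]] [[-0.005, -0.993, 0.118, 0.455], [-1.0, 0.003, -0.014, -0.04], [0.013, -0.118, -0.993, 1.042], [0.0, 0.0, 0.0, 1.0]]
0.1 [-3.13982852e+00 -2.36311602e-04  2.77978987e+00] [ 0.8513928  -1.10775239 -1.1696366 ]
```

View pics/scene0.png

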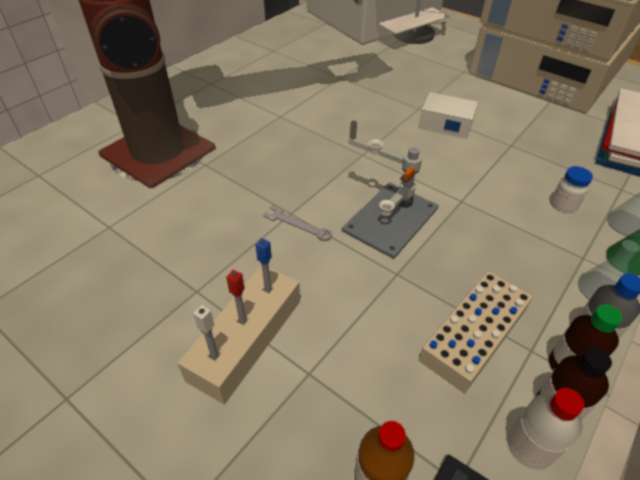

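View pics/top0.png

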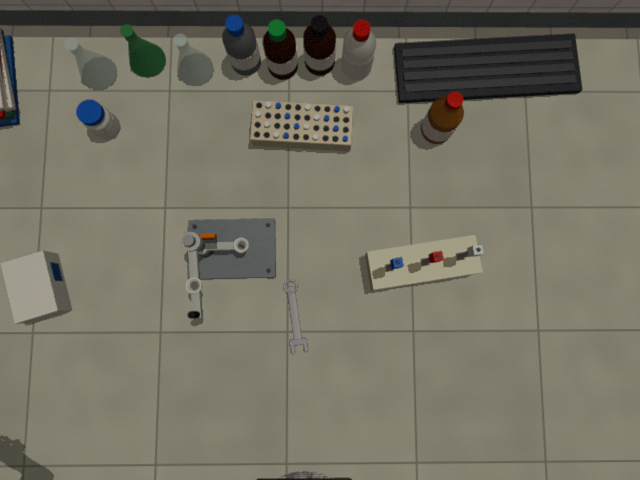

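The scene view has the rack lower left, with the blue fitting at (264,247) and the stand at (400,195). The top view shows the blue cap at (396,263), post (191,241), lower bushing (240,245), upper bushing (194,286) and knob (194,314). I'll take enlarged crops next.

```bash
python3 - <<'E'
import cv2,numpy as np
t=cv2.imread("pics/top0.png");s=cv2.imread("pics/scene0.png")
def crop(im,x,y,w,h,k): 
    return cv2.resize(im[y:y+h,x:x+w],None,fx=k,fy=k,interpolation=cv2.INTER_CUBIC)
# each 400x300
a=crop(t,175,215,100,112,4)[:, :]      # 400x448
b=crop(s,335,110,110,150,4)            # 440x600
A=np.zeros((600,800,3),np.uint8); A[:448,:360]=a[:, :360]; A[:600,360:]=b
cv2.imwrite("pics/c1.png",A)
B=np.zeros((600,800,3),np.uint8); B[:300,:520]=crop(t,360,230,130,75,4); B[300:,:520]=crop(s,180,230,130,75,4)
cv2.imwrite("pics/c2.png",B)
E
```

```text
(no output)
```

View pics/c1.png

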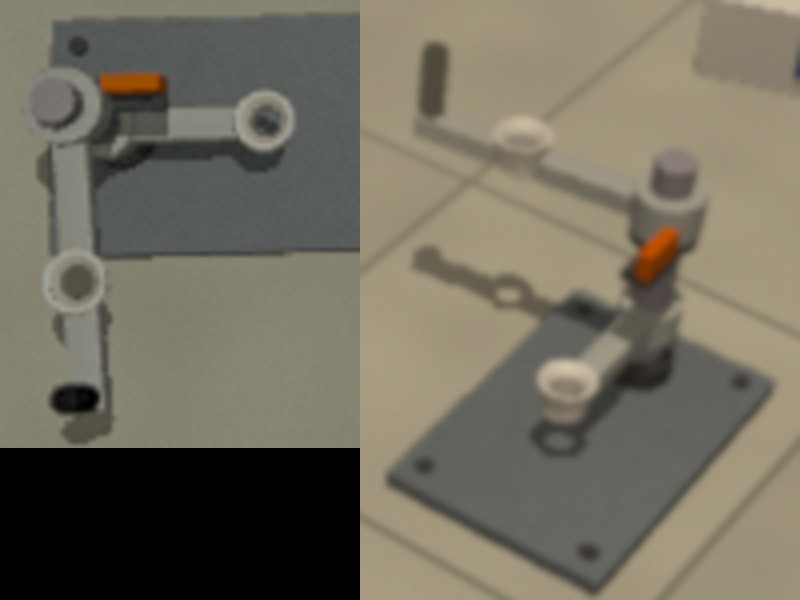

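View pics/c2.png

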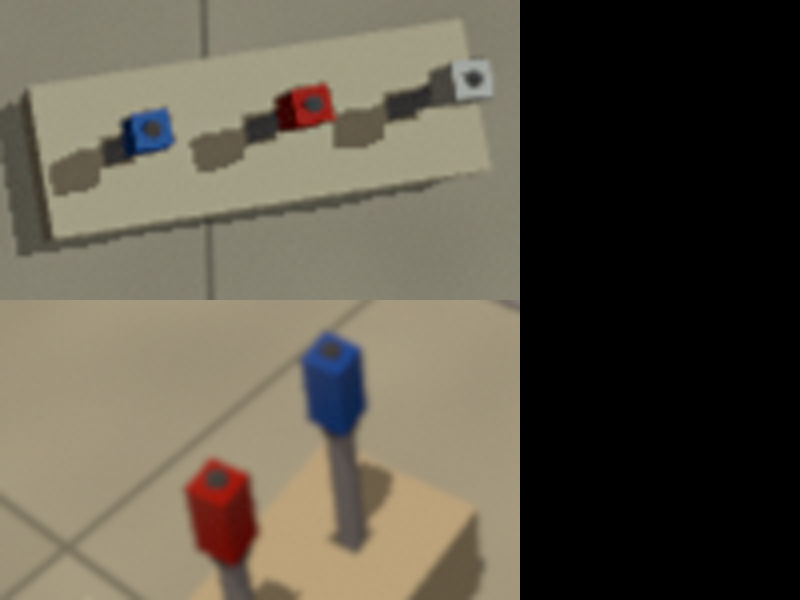

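Readings from the crops:

| Point | Top crop | Scene crop |
|---|---|---|
| Post top | (55,102) | (675,163) |
| Lower mouth | (265,121) | (568,381) |
| Upper mouth | (75,280) | (522,136) |
| Knob top | (61,399) | (435,47) |
| Blue cap top | (152,129) | (331,351) |

I'll triangulate these now.

```bash
cat > h.py <<'E'
from plant import *
import cv2,numpy as np
def ray(n,px):
    c=get_calibration(n);K=np.array(c["intrinsics"]);T=np.array(c["world_from_camera"])
    d=T[:3,:3]@np.linalg.solve(K,[px[0],px[1],1]); return T[:3,3],d/np.linalg.norm(d)
def tri(rays):
    A=sum(np.eye(3)-np.outer(d,d) for o,d in rays);b=sum((np.eye(3)-np.outer(d,d))@o for o,d in rays)
    x=np.linalg.solve(A,b); return x,[1e3*np.linalg.norm(np.cross(x-o,d)) for o,d in rays]
def atz(n,px,z):
    o,d=ray(n,px); return o+d*(z-o[2])/d[2]
def cp(ox,oy,u,v): return (ox+(u+.5)/4-.5, oy+(v+.5)/4-.5)
E
python3 - <<'E'
from h import *
P={"post":((55,102),(315,163),.152,0),"low":((265,121),(208,381),.066,0),"up":((75,280),(162,136),.135,0),"knob":((61,399),(75,47),.167,0),"blue":((152,129),(331,51),.176,1)}
np.set_printoptions(precision=4,suppress=True)
for k,(t,s,z,i) in P.items():
    a=cp(*((175,215),(360,230))[i],*t); b=cp(*((335,110),(180,230))[i],*s)
    x,e=tri([ray("top",a),ray("scene",b)])
    print(k,x,np.round(e,1),"top@z",atz("top",a,z)[:2],"scene@z",atz("scene",b,z)[:2])
f=lambda u,v:atz("top",cp(360,230,u,v),.176)[:2]
C=[f(*c) for c in((129,114),(166,108),(174,146),(138,152))]
for i in range(4):
    d=C[(i+1)%4]-C[i]; print(np.linalg.norm(d),np.arctan2(d[1],d[0])%(np.pi/2))
print(np.mean(C,0))
# rack long edge (z=.06): near and far
g=lambda u,v:atz("top",cp(360,230,u,v),.06)[:2]
for a,b in(((28,88),(460,20)),((53,238),(490,167))):
    d=g(*a)-g(*b); print("rack",np.linalg.norm(d),np.arctan2(d[1],d[0]),(g(*a)+g(*b))/2)
E
```

```text
post [0.5809 0.2124 0.151 ] [1.6 1.6] top@z [0.5795 0.2111] scene@z [0.5825 0.2126]
low [0.5829 0.1286 0.0645] [1.7 1.7] top@z [0.5814 0.1273] scene@z [0.5848 0.1285]
up [0.4973 0.2045 0.1342] [0.6 0.6] top@z [0.4968 0.2039] scene@z [0.4982 0.204 ]
knob [0.4419 0.2004 0.1671] [0.6 0.6] top@z [0.4414 0.2001] scene@z [0.4421 0.2011]
blue [ 0.5355 -0.1774  0.1759] [1. 1.] top@z [ 0.5348 -0.1781] scene@z [ 0.5363 -0.1768]
0.017240173356474625 0.15724780057563836
0.017763491628402295 0.18470154929204385
0.016749319158744017 0.1609610887251729
0.01784584336868623 0.21211065644800092
[ 0.5344 -0.178 ]
rack 0.22942509617302503 1.7241025375651693 [ 0.5847 -0.2459]
rack 0.23019218433877525 1.7265079291216234 [ 0.5073 -0.258 ]
```

Heights match the spec: 151/152, 64.5/66, 134/135, 167/167 and 176/176 mm. Radii come out at 84, 84 and 140 mm. The stand yaw is about 0.024 and the arm joint about 0.065, so I can start on the swing.

```bash
python3 - <<'E'
from h import *
post=np.array([.581,.2122]); y0=.022
def pose(j,z):
    p=np.pi+y0+j; return [*(post+.1395*np.array([np.cos(p),np.sin(p)])),z],p
pi=np.pi
# choose yaw branch
best=None
for off in(0,-pi):
    qs=[inverse_kinematics(pose(j,.137)[0],[pi,0,pose(j,0)[1]+off]) for j in(.065,.8,1.571)]
    print(off,[None if q is None else np.round(q,2) for q in qs])
    if all(q is not None for q in qs):
        m=max(abs(q[5]) for q in qs)
        if best is None or m<best[0]: best=(m,off)
off=best[1]; print(best)
xyz,p=pose(.065,.25); gripper_to(.05)
movep(xyz,[pi,0,p+off])
print(move_l(pose(.065,.137)[0],feed=.1,max_force=8))
gripper_to(.024)
print(observe()["ft_force"],observe()["eef_pos"])
for j in np.linspace(.065,1.571,9)[1:]:
    xyz,p=pose(j,.137); move_l(xyz,feed=.08,rotation=[pi,0,p+off])
    s=observe(); print(round(j,2),np.round(s["ft_force"],1),s["time_s"])
gripper_to(.05)
move_l(pose(1.571,.25)[0],feed=.15)
s=observe();print(s["time_s"],s["q"])
hold(.2)
for n in("scene","top"):
    p,d=get_image(n); cv2.imwrite(f"pics/{n}1.png",p[:,:,::-1])
t=cv2.imread("pics/top1.png");s=cv2.imread("pics/scene1.png")
c=lambda im,x,y,w,h:cv2.resize(im[y:y+h,x:x+w],None,fx=4,fy=4,interpolation=cv2.INTER_CUBIC)
A=np.zeros((600,800,3),np.uint8);A[:448,:360]=c(t,175,215,90,112);A[:,360:]=c(s,335,110,110,150);cv2.imwrite("pics/c3.png",A)
E
```

```text
0 [array([ 0.26, -0.03,  1.98,  0.  ,  1.19, -1.4 ]), array([ 0.06,  0.01,  1.94,  0.  ,  1.19, -2.33]), None]
-3.141592653589793 [array([ 0.26, -0.03,  1.98, -0.  ,  1.19,  1.75]), array([ 0.06,  0.01,  1.94, -0.  ,  1.19,  0.81]), array([-0.01,  0.22,  1.71, -0.  ,  1.21, -0.03])]
(np.float64(1.7461306713672515), -3.141592653589793)
False
[ 0.04435992 -0.0267455   0.26078421] [0.44214248 0.20011596 0.13722095]
0.25 [ 0.6  0.7 -0.4] 4.3083
0.44 [ 0.7  1.1 -0.1] 4.7833
0.63 [ 1.2 -0.   0.3] 5.2583
0.82 [ 0.2  0.2 -0.2] 5.7333
1.01 [0.7 0.4 0.7] 6.2083
1.19 [ 0.2 -0.1 -0.3] 6.6833
1.38 [ 1.6 -1.7  0.4] 7.1583
1.57 [-0.1  0.2 -0.4] 7.6333
8.9 [-1.00459826e-02  1.22829964e-01  1.60412056e+00 -7.35193426e-06
  1.41649652e+00 -3.22358619e-02]
```

View pics/c3.png

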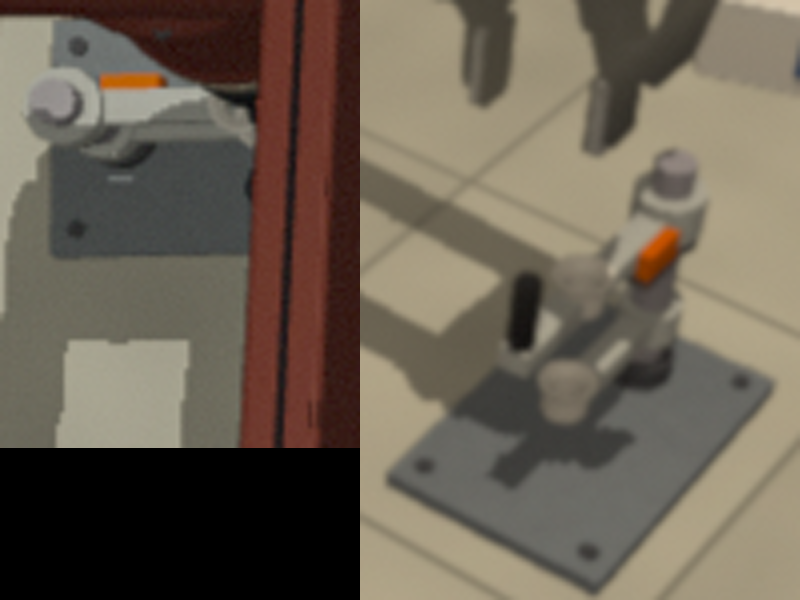

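The knob followed the arm and now stands at about (527,277) in the scene crop, near the stop. I'll hover over the blue column, then check the stand and the grasp.

```bash
python3 - <<'E'
from h import *
pi=np.pi
movep([.5352,-.1777,.26],[pi,0,pi/2+.17])
s=observe();print(s["time_s"],s["eef_pos"])
c=get_calibration("wrist");print(np.round(c["intrinsics"],1).tolist(),np.round(c["world_from_camera"],3).tolist())
W={}
for n in("scene","top","wrist"):
    W[n]=get_image(n)[0]; cv2.imwrite(f"pics/{n}2.png",W[n][:,:,::-1])
K=np.array(c["intrinsics"]);T=np.array(c["world_from_camera"])
for q in([.5352,-.1777,.176],[.5352,-.1777,.06]):
    v=T[:3,:3].T@(np.array(q)-T[:3,3]);r=np.hypot(v[0],v[1]);th=np.arctan2(r,v[2])
    print("pred px",K[0,2]+K[0,0]*th*v[0]/r,K[1,2]+K[1,1]*th*v[1]/r)
g=lambda im,x,y,w,h,k:cv2.resize(im[y:y+h,x:x+w,::-1],None,fx=k,fy=k,interpolation=cv2.INTER_CUBIC)
A=np.zeros((600,800,3),np.uint8);A[:300,:360]=g(W["top"],175,215,90,75,4);A[:,360:]=g(W["scene"],335,110,110,150,4)
A[300:570,:360]=cv2.resize(W["wrist"][:,:,::-1],(360,270));cv2.imwrite("pics/c4.png",A)
E
```

```text
10.2 [ 0.53545388 -0.17695441  0.25995026]
[[371.6, 0.0, 320.5], [0.0, 371.6, 245.6], [0.0, 0.0, 1.0]] [[0.986, 0.162, 0.045, 0.525], [0.168, -0.952, -0.254, -0.111], [0.002, 0.258, -0.966, 0.403], [0.0, 0.0, 0.0, 1.0]]
pred px 318.68134596750156 255.50906378914237
pred px 319.03412703467274 220.46760928469027
```

View pics/c4.png

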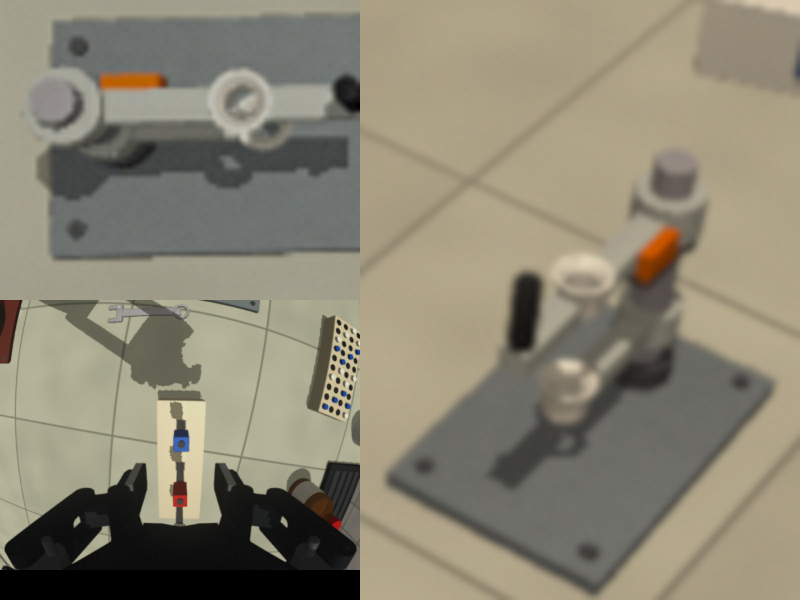

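The arm looks home. The upper mouth is at top (241,101) and scene (583,278). I'll check that numerically and zoom the wrist view onto the blue fitting.

```bash
python3 - <<'E'
from h import *
np.set_printoptions(precision=4,suppress=True)
a=cp(175,215,241,101);b=cp(335,110,583-360,278)
print(tri([ray("top",a),ray("scene",b)]),atz("top",a,.135),atz("scene",b,.135))
post=np.array([.5809,.2124]);x=tri([ray("top",a),ray("scene",b)])[0];d=x[:2]-post
print("r",np.hypot(*d),"ang",np.arctan2(d[1],d[0]),"lower ang",np.arctan2(.1286-.2124,.5829-.5809))
w=cv2.imread("pics/wrist2.png");cv2.imwrite("pics/c5.png",cv2.resize(w[210:290,270:370],None,fx=6,fy=6,interpolation=cv2.INTER_CUBIC))
E
```

```text
(array([0.5834, 0.1283, 0.1324]), [np.float64(1.1531448191926224), np.float64(1.1531448191926592)]) [0.5821 0.1271 0.135 ] [0.5856 0.1264 0.135 ]
r 0.08413757011717322 ang -1.5411600352888228 lower ang -1.546934508242782
```

View pics/c5.png

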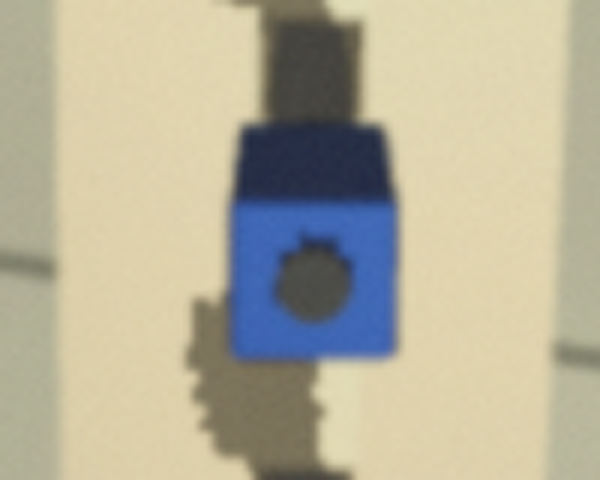

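The arm is home: the upper and lower bushings sit at the same bearing within 0.006 rad. In the wrist crop the blue cap is centred at (314,280) with its flats parallel to the jaws. That puts the column about 2 mm further in +x, so I'll use a compromise position and grasp.

```bash
python3 - <<'E'
from h import *
pi=np.pi
print(move_l([.5362,-.1781,.138],feed=.1,max_force=10))
g=gripper_to(0,f_grip=25); s=observe();print(s["opening"],np.round(s["ft_force"],1),s["eef_pos"],s["tcp_rot"])
gripper_to(0,f_grip=60); s=observe();print(s["opening"],s["grasp_force"],np.round(s["ft_force"],1))
print(move_l([.5362,-.1781,.205],feed=.06,max_force=25)); print(np.round(observe()["ft_force"],1))
move_l([.5362,-.1781,.345],feed=.15)
# column tip = TCP z -.130 ; go over bushing with tip at .19
movep([.5832,.1283,.345],[pi,0,pi/2+.17])
move_l([.5832,.1283,.285],feed=.1); hold(.3)   # tip at .155
s=observe();print(s["time_s"],s["opening"],np.round(s["ft_force"],1),s["eef_pos"],s["tcp_rot"])
W={n:get_image(n)[0] for n in("scene","top","wrist")}
for n in W: cv2.imwrite(f"pics/{n}3.png",W[n][:,:,::-1])
g=lambda im,x,y,w,h,k:cv2.resize(im[y:y+h,x:x+w,::-1],None,fx=k,fy=k,interpolation=cv2.INTER_CUBIC)
A=np.zeros((600,800,3),np.uint8);A[:,360:]=g(W["scene"],335,110,110,150,4)
A[300:570,:360]=cv2.resize(W["wrist"][:,:,::-1],(360,270));A[:300,:360]=g(W["top"],175,215,90,75,4);cv2.imwrite("pics/c6.png",A)
E
```

```text
False
0.017780074239441574 [ 0.1 -0.1  1.8] [ 0.53657168 -0.17825933  0.13860507] [3.14071598e+00 5.76366724e-04 1.74078721e+00]
0.01711299996281348 59.51701641082764 [-0.5  0.1  5.2]
False
[ 0.1 -0.2 -1.8]
16.9 0.01724475836337683 [ 0.5  0.5 -1.2] [0.58350377 0.12836103 0.28569772] [3.14039903e+00 8.16703527e-05 1.74082857e+00]
```

View pics/c6.png

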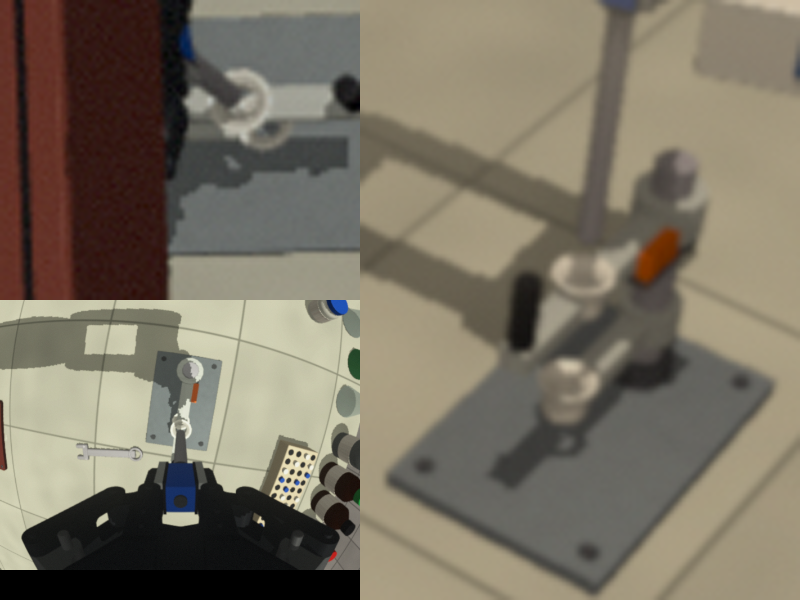

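The wrist and top views show the tip over the mouth: tip near top (240,98), scene (591,243), mouth (241,101). I'll compare that with the predicted projections, tilt included, and zoom in.

```bash
python3 - <<'E'
from h import *
np.set_printoptions(precision=1,suppress=True)
def proj(n,p):
    c=get_calibration(n);T=np.linalg.inv(c["world_from_camera"]);v=np.array(c["intrinsics"])@(T[:3,:3]@p+T[:3,3]);return v[:2]/v[2]
off={"top":(175,215),"scene":(335,110)}
for n in off:
    o=np.array(off[n])
    for z in(.155,.2,.285): print(n,z,"crop px",(proj(n,np.array([.5835,.1284,z]))-o+.5)*4-.5)
    print("dx,dy 1mm",[ (proj(n,np.array([.5835,.1284,.155])+e)-proj(n,np.array([.5835,.1284,.155])))*4 for e in np.eye(3)*.001])
t=cv2.imread("pics/top3.png");s=cv2.imread("pics/scene3.png");w=cv2.imread("pics/wrist3.png")
g=lambda im,x,y,w,h,k:cv2.resize(im[y:y+h,x:x+w],None,fx=k,fy=k,interpolation=cv2.INTER_CUBIC)
A=np.zeros((600,800,3),np.uint8)
A[:300,:400]=g(t,213,215,50,37,8)[:296].shape[0]and cv2.resize(g(t,213,215,50,37,8),(400,300))
A[:,400:]=g(s,375,125,50,75,8); A[300:,:400]=cv2.resize(w[190:310,260:420],(400,300),interpolation=cv2.INTER_CUBIC)
cv2.imwrite("pics/c7.png",A)
E
```

```text
top 0.155 crop px [230.5  92.1]
top 0.2 crop px [211.5  77.7]
top 0.285 crop px [169.6  45.7]
dx,dy 1mm [array([ 0. , -2.1]), array([-2.1,  0. ]), array([-0.4, -0.3])]
scene 0.155 crop px [226.4 241.3]
scene 0.2 crop px [238.1 163.4]
scene 0.285 crop px [262.6  -0.7]
dx,dy 1mm [array([1.8, 0.8]), array([ 1.1, -1. ]), array([ 0.2, -1.7])]
```

View pics/c7.png

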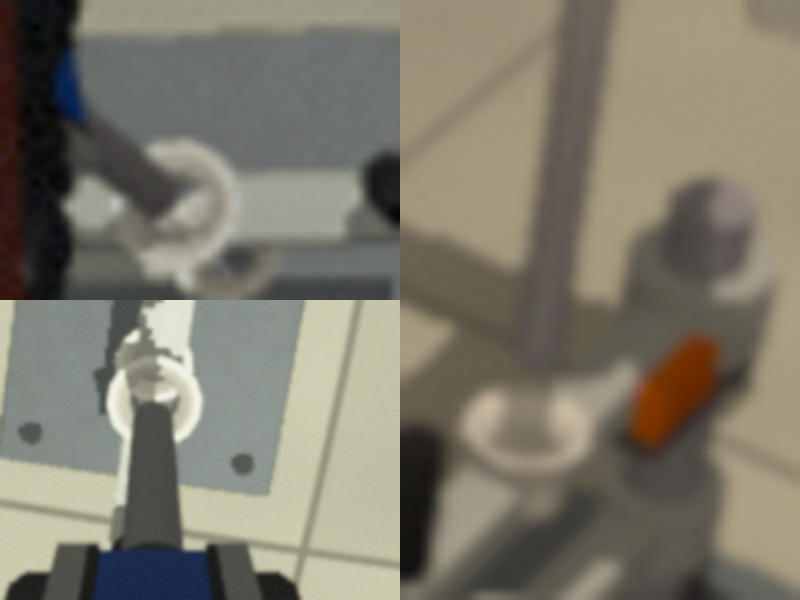

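The rod axis and mouth centre agree in both views to about 0.5 mm, and the rod is vertical. I'll insert with a force guard.

```bash
python3 - <<'E'
from h import *
np.set_printoptions(precision=4,suppress=True)
for z in(.245,.205,.175,.1598):
    r=move_l([.5832,.1283,z],feed=.05,max_force=8); s=observe()
    print(z,r,s["eef_pos"],np.round(s["ft_force"],1),np.round(s["torque"],2),s["opening"],s["time_s"])
    if r: break
hold(.3)
W={n:get_image(n)[0] for n in("scene","top","wrist")}
for n in W: cv2.imwrite(f"pics/{n}4.png",W[n][:,:,::-1])
g=lambda im,x,y,w,h,k:cv2.resize(im[y:y+h,x:x+w,::-1],None,fx=k,fy=k,interpolation=cv2.INTER_CUBIC)
A=np.zeros((600,800,3),np.uint8);A[:,400:]=cv2.resize(g(W["scene"],360,140,70,105,5),(400,600))
A[:300,:400]=cv2.resize(W["scene"][:,:,::-1],(400,300));A[300:,:400]=cv2.resize(W["wrist"][:,:,::-1],(400,300));cv2.imwrite("pics/c8.png",A)
E
```

```text
0.245 False [0.5834 0.1283 0.2454] [-1.4 -0.4 -1.9] [-0.03  0.03 -0.01] 0.017323757186336247 18.0
0.205 False [0.5835 0.1283 0.2054] [-0.  -0.1 -1.6] [-0.04 -0.05  0.03] 0.016909776923871588 18.95
0.175 False [0.5833 0.1283 0.175 ] [ 0.3 -0.1 -1.6] [-0.    0.01  0.03] 0.017653884138048793 19.7
0.1598 False [0.5828 0.1283 0.1592] [ 0.5  0.  -1.2] [ 0.01 -0.    0.02] 0.017109980506827323 20.15
```

View pics/c8.png

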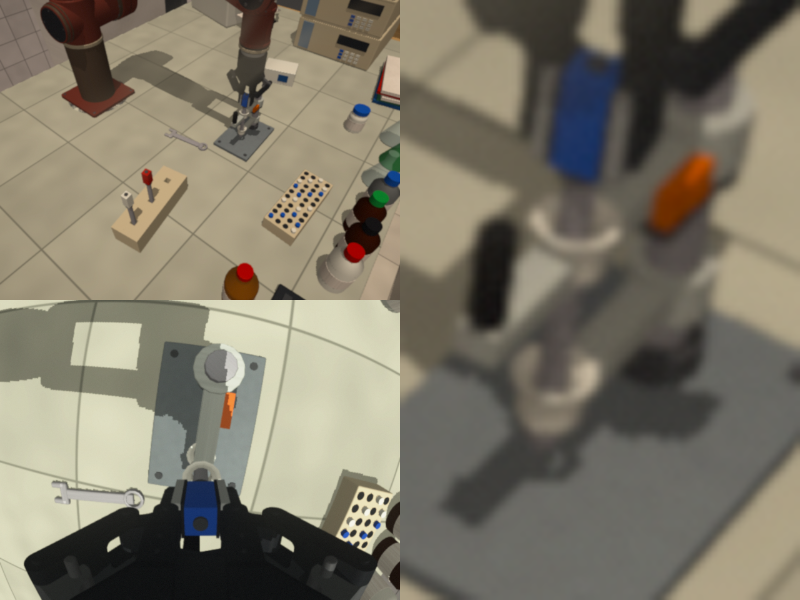

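The rod passes through both mouths, and its tip shows below the lower bushing at about crop (547,445). By forward kinematics the tip is at z ≈ 0.029, the midpoint between 0.012 and 0.046. Forces are at the column's free weight, so it rests on nothing. The red and white columns and the wrench are untouched.

```bash
python3 -c "
from plant import *
print(job_done())"
```

```text
the job is handed in; nothing more can be done
None
```

The job is handed in: the swing arm is home on its stop, and the gripper holds the blue column upright through both bushings with its tip free at about 29 mm, midway between the lower bushing and the base plate.

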